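Unlock the scraper rack and put the scraper in the mixing tub

TASK

The scraper is locked in the blue rack: take the red key out of the wooden stand, push it fully home in the keyhole, turn it clockwise as far as it goes so that the hidden bolt lets go, and leave it there, turned. Then draw the scraper straight up out of its slot and lower it, blade down, into the clear tub on the table, letting go only once its edge is down by the tub's floor. Leave the blue key, the two white cups and the concrete planter where they stand, and the tub upright.

Things in the scene. Friction and masses are not known exactly. Their poses are not given: they have to be found in the camera images.
- red_key: Key with a red bow, 82 mm tall, 60 g, upright, bow up, in a well of the stand. Origin: tip of its nose, z up the stem. Stem 10 mm diameter, tapering to a 3.6 mm point over the lowest 9 mm. Bit (flag) 5 mm thick (y), z 10 to 22 mm, reaching 18 mm from the axis on the +x side only. Collar 22 mm diameter, z 33 to 38 mm. Bow z 42 to 82 mm.
- red_key_grip (a point): Centre of the red key's bow, a flat plastic slab 32 mm wide (x), 10 mm thick (y), 40 mm high (z), 62 mm above the tip of the nose; axes as the key's.
- stand: Fixed wooden key stand, 64 (x) x 150 (y) x 40 mm high, origin in the centre of its underside. Two wells at y +40 and -40 mm, x 0, one for each key in either order; the key's collar rests on the stand's top, its bit points about along the stand's +x, the nose 33 mm down: lift 40 mm to clear. Stand and tub swap sides from start to start.
- rack: Fixed blue steel scraper rack with a lock, 130 x 130 mm, 95 mm high, origin in the centre of its underside, z up. On its top: the keyhole in a brass plate framed in red (y -40 mm) and the scraper's slot (y +35 mm).
- keyhole (a point): On the lock's axis, level with the brass plate's top (rack's top); axes as the rack's. Opening: 13 mm square for the stem plus a slot 8 mm wide (y) reaching 20.5 mm toward +x for the bit. Plate 8 mm thick, chamber below. Insert with key x along this x; home when the collar rests on the plate, nose 33 mm below this point: only then can the bit turn, and once turned it holds the key in.
- lock (a joint): Turn of the lock in rad, clockwise seen from above: 0 locked, as at the start, 1.15 at its end stop. The key has 0.15 to 0.2 rad of play before it drives the lock; friction 0.06 N m, no spring, stays where left. It draws a bolt, hidden in the rack, out of a window in the scraper's blade: clear from about 0.95 rad on.
- slot (a point): Centre of the mouth of the scraper's slot, level with the rack's top, 75 mm to the +y side of the keyhole. Slot 104 mm long (x), 8 mm wide (y), 80 mm deep. Axes as the rack's.
- scraper: Flat scraper, about 250 g: steel blade 100 mm wide (x), 4 mm thick (y), 92 mm high, with a wooden back on its top edge. Origin in the middle of the blade's lower edge, z up. It stands in the slot with its edge 80 mm below the rack's top; locked, it can rise only about 3 mm.
- scraper_grip (a point): Centre of the scraper's wooden back, 80 mm long (x), 14 mm thick (y), 36 mm high (z), 106 mm above the blade's edge; its underside is 8 mm above the rack's top at the start. Axes as the scraper's.
- tub: Loose clear plastic tub, 180 (x) x 130 (y) x 70 mm high outside, walls 4 mm, rim flange 4 mm wider all round, 0.8 kg. Its floor is grey hardened mix, top 12 mm above the underside. Origin in the centre of its underside, z up.
- blue_key: Key of the same shape with a blue bow, in the other well of the stand: leave it. Origin at the tip of its nose.
- cup_a: White plastic cup, 72 mm across the rim, 85 mm high, light; leave it. Origin in the centre of its underside.
- cup_b: Second cup, the same as cup_a; leave it. Origin in the centre of its underside.
- planter: Round grey concrete planter, 140 mm across, 106 mm high, 0.9 kg; leave it. Origin in the centre of its underside.
Mind the look-alikes: they are no part of the job. Several things have the shape of the scraper; the one meant has the colours described above.

How it is judged:
By the outcome, as a careful person would: the job done as asked, in the order asked, and still so for the second after the job is handed in, with the robot touching nothing.
It also fails if it takes over 72 s, if anything falls off the work surface, if the arm or the gripper's body presses on something with over 40 N, if the wrist force passes 120 N, or if a joint passes its speed limit or range.

ROBOT

A 6-joint arm with a two-finger parallel gripper is mounted at the origin on the work surface. World frame = base frame: x ahead of the robot, y to its left, z up, the work surface at z = 0. Lengths are in m, angles in rad, forces in N, time in s.
With the tool pointing down it reaches from about 0.35 to 0.975 m from the base axis. Payload 4.9 kg.
Tool frame: the origin (TCP) lies at the very end of the fingers, on their centre line; the grasp point (between the pads) lies 19 mm behind it (ctrl.pinch_z is the distance from the TCP to the grasp point, in m); z points along the fingers, y is the direction in which the jaws open and shut (so a half turn about z gives the same grasp; the last joint's range is limited). The gripper opens to 85 mm and grips with 20 to 120 N. Pads are 22 mm wide; open, the fingers measure 114 mm over their backs; the gripper's body (76 mm by 85 mm) begins 54 mm behind the grasp point. The pads swing forward as they close: fully open they stand 13 mm farther back than shut.
Start: joints at [-1.356, 0.053, 1.613, -0, 1.476, -0.119], TCP at [0.205, -0.59, 0.231] pointing down, gripper open.
Joint ranges: [-3.01, 3.01], [-1.01, 2.22], [0.06, 2.58], [-1.02, 4.17], [0.09, 2.62], [-3.14, 3.14]. Speed limits (rad/s): [2.57, 2.57, 3.14, 3.14, 3.14, 3.14].

INTERFACE

Orientations are given as a rotation vector (axis times angle).
In Python, from station import ctrl gives the robot as it stands.
- The arm moves only by the tool carry_out, never from a script. Its argument "series" is a list of rows, each a list of 7 numbers: the shift along the world's x, y, z each as a share of 0.025 m, from -1 to 1, then the turn, a rotation vector about the world's x, y, z each as a share of 0.1 rad, from -1 to 1, then the opening, from 0 (shut) to 1 (fully open). A call has 1 to 12 rows; each row shifts and turns the commanded pose from where the row before left it; what a row does not reach is not made up. A row lasts 1/10 s, in which the tool goes at most 50 mm and 8.59 degrees, less where a joint would pass 70% of its speed; a pose out of reach is approached as far as the arm can. A call with a number of a shift or a turn outside -1 to 1 is refused whole. A call with a gripper value outside its range is refused whole. The fingers move at their own pace and stop on an object; "grip_force" is the grip in N (left out, the last holds). Time passes only in rows, so rows that do not move let the fingers close. It gives the time, the measured TCP pose, the force and the opening at its end, in the units of the state.
- ctrl.get_obs(): the state, without advancing time (a new reading comes with each control period).
- ctrl.get_image(name): name is "scene" or "top" or "wrist"; returns a dict with "frame" (480x640x3 uint8, blue, green, red), "fx", "fy", "cx", "cy" (pixels), "R" (3x3) and "t" (3): a world point X has camera coordinates R X + t; the wrist camera has in their place "hand_eye" (4x4, takes a point from camera to tool coordinates, whose origin is the TCP and whose axes are the flange's). Camera axes: x right, y down, z forward; pixel columns grow to the right and rows downward; lengths in m; the calibration is good to about 2 mm. The wrist camera is an equidistant fisheye: a pixel r from the principal point sees the ray r / f radians off the axis. A picture is of the moment at which its call begins: read the wrist's pose just before it. There is no depth.
- ctrl.finish_job(): hands the job in, once; it reports no verdict.
Trained networks look in a picture, given as the dict that the camera call returned (one of the last four; its "shot" number tells which), for a name from the list of things; names that differ only in an ending like _2 or _b are one class to them, and where a whole thing is asked for, a point or a joint stands for the part that bears it (a point fixed in the world has none). Each returns a list of dicts, best first, with "p" (0 to 1); they miss things now and then, are a little off and sometimes report something else, mostly with a low value. They report only what shows in the picture. A call takes as long as a camera call. They do not tell look-alikes from the thing itself.
- ctrl.trace(picture, name): "mask" (480x640 bool, what is visible of it) and "rect" ([left, top, width, height] as shares, 0 to 1, of the picture: columns of its width, rows of its height, round what is visible of it).
- ctrl.mark_of(picture, name): "position" ([column, row] as shares, 0 to 1, of the picture: columns of its width, rows of its height: a listed point, or the origin of a listed thing).
The state is a dict: "t": time; "q": joint angles; "dq": joint speeds; "effort": joint torques, N m; "tool_pos": TCP position; "tool_rot": TCP orientation; "contact_force": force on the tool from outside, world axes, zero at the start; "wrist_torque": the same for the moment, N m; "opening": finger opening in m.
Only numpy, scipy, OpenCV 4.12 (cv2) and the standard library are available. Lean on these libraries where they do the work, as an engineer would, in place of code of your own. Each camera call takes 0.05 s, during which the arm holds its last target.

## Working session

There is one attempt and no reset: what is moved stays moved. The work goes in short steps, Python scripts to look and compute and a tool call to move; the robot and the scene stay as the last step left them, time stands still between calls to the robot, and variables do not carry over. Pictures are saved under pics/ and viewed, and the job is handed in when it is done.

Besides the shell and the picture viewer there is one more tool, called as a command line: name --pt "numbers of a row" for each row, then --argument value for the rest. carry_out: Moves the arm, as the interface text tells. Shift numbers are shares of 0.025 m and turn numbers shares of 0.1 rad, none past 1 either way. Its arguments: {"type":"object","properties":{"series":{"type":"array"},"grip_force":{"type":"number"}},"required":["series"]}

```bash
mkdir -p pics; ls; cat > h.py <<'E'
import numpy as np, cv2
from station import ctrl
def shot(n,f):
    o=ctrl.get_obs(); p=ctrl.get_image(n); cv2.imwrite('pics/'+f,p['frame']); return o,p
def ray(p,u,v):
    d=np.array([(u-p['cx'])/p['fx'],(v-p['cy'])/p['fy'],1.]); R=np.array(p['R']);t=np.array(p['t'])
    return -R.T@t, R.T@d
def onz(p,u,v,z):
    c,d=ray(p,u,v); return c+d*(z-c[2])/d[2]
def proj(p,X):
    c=np.array(p['R'])@np.array(X)+np.array(p['t']); return np.array([p['fx']*c[0]/c[2]+p['cx'],p['fy']*c[1]/c[2]+p['cy']])
E
python3 - <<'E'
from h import *
for n in ['scene','top','wrist']:
    o,p=shot(n,n+'0.png')
    print(n,{k:(np.round(v,4).tolist() if k!='shot' else v) for k,v in p.items() if k!='frame'})
    for nm in ['red_key','red_key_grip','keyhole','slot','scraper_grip','tub','stand','rack','cup_a','planter']:
        try: print(nm,[(round(d['p'],2),np.round(np.array(d['position'])*[640,480],1).tolist()) for d in ctrl.mark_of(p,nm)][:4])
        except Exception as e: print(nm,e)
print(o)
E
```

```text
pics
scene {'fx': 468.3468, 'fy': 468.3468, 'cx': 318.3686, 'cy': 234.4041, 'R': [[0.896, 0.4441, -0.0001], [0.3414, -0.6889, -0.6395], [-0.2841, 0.5729, -0.7688]], 't': [-0.5206, -0.1353, 1.1539], 'shot': 1}
red_key [(0.68, [210.1, 329.9]), (0.55, [304.3, 249.0])]
red_key_grip []
keyhole [(0.83, [301.1, 248.2])]
slot [(0.76, [325.6, 229.3])]
scraper_grip [(0.92, [322.5, 214.9]), (0.84, [396.1, 181.2]), (0.76, [427.4, 231.0])]
tub [(0.95, [329.4, 160.6]), (0.43, [328.0, 226.1])]
stand [(0.7, [207.4, 355.2]), (0.27, [208.8, 335.4])]
rack [(0.61, [311.5, 264.6]), (0.24, [326.5, 161.6])]
cup_a [(0.85, [259.2, 213.4]), (0.8, [212.9, 250.2]), (0.18, [326.0, 229.5])]
planter [(0.85, [390.5, 330.2])]
top {'fx': 534.2228, 'fy': 534.2228, 'cx': 310.635, 'cy': 238.2738, 'R': [[-0.0252, -0.9996, -0.0089], [-0.9947, 0.026, -0.0994], [0.0996, 0.0063, -0.995]], 't': [-0.003, 0.601, 1.0266], 'shot': 2}
red_key [(0.5, [421.3, 298.2])]
red_key_grip [(0.77, [426.7, 302.5]), (0.38, [304.5, 248.9])]
keyhole [(0.84, [323.5, 248.8])]
slot [(0.68, [283.9, 243.9]), (0.67, [421.3, 301.8])]
scraper_grip [(0.9
[... 572 characters left out ...]
p []
tub []
stand []
rack []
cup_a []
planter []
{'t': 1.1, 'q': array([-1.35602392e+00,  5.27176729e-02,  1.61291717e+00,  3.15777876e-05,
        1.47601305e+00, -1.18985972e-01]), 'dq': array([ 0.00048864, -0.00088036, -0.00123368, -0.00054822, -0.00094991,
        0.00049716]), 'effort': array([-1.29814071e-03, -3.93702221e+01, -3.70467138e+01, -1.68511601e-04,
        6.15230329e-04,  1.67983941e-06]), 'tool_pos': array([ 0.20475854, -0.59047682,  0.23128234]), 'tool_rot': array([-3.09789439e+00, -5.21822420e-01, -4.51684243e-05]), 'contact_force': array([-0.06406576, -0.23820399, -0.06164761]), 'wrist_torque': array([0.02200194, 0.04092765, 0.02150247]), 'opening': 0.08560971141857388}
```

View pics/scene0.png

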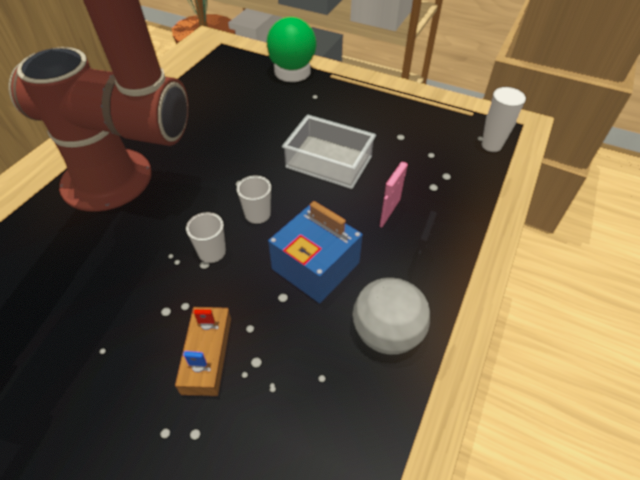

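View pics/top0.png

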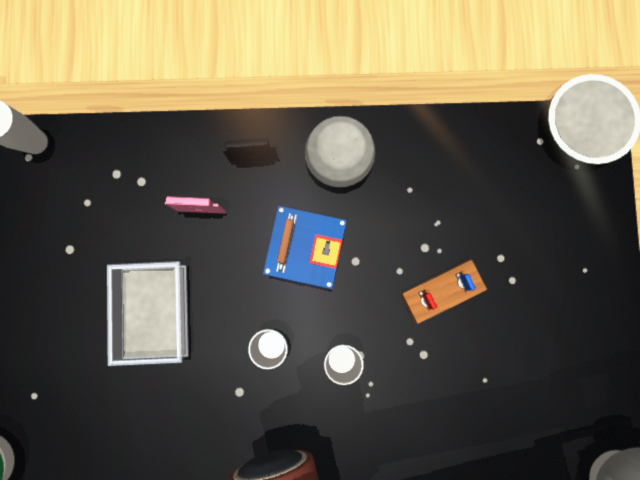

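```bash
python3 - <<'E'
import cv2,numpy as np
a=cv2.imread('pics/top0.png'); b=cv2.imread('pics/scene0.png')
c=[cv2.resize(x,(400,300),interpolation=cv2.INTER_CUBIC) for x in (a[250:334,395:507],a[200:296,256:384],b[295:400,160:300],b[200:305,255:395])]
cv2.imwrite('pics/z0.png',np.vstack([np.hstack(c[:2]),np.hstack(c[2:])]))
E
```

```text
(no output)
```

View pics/z0.png

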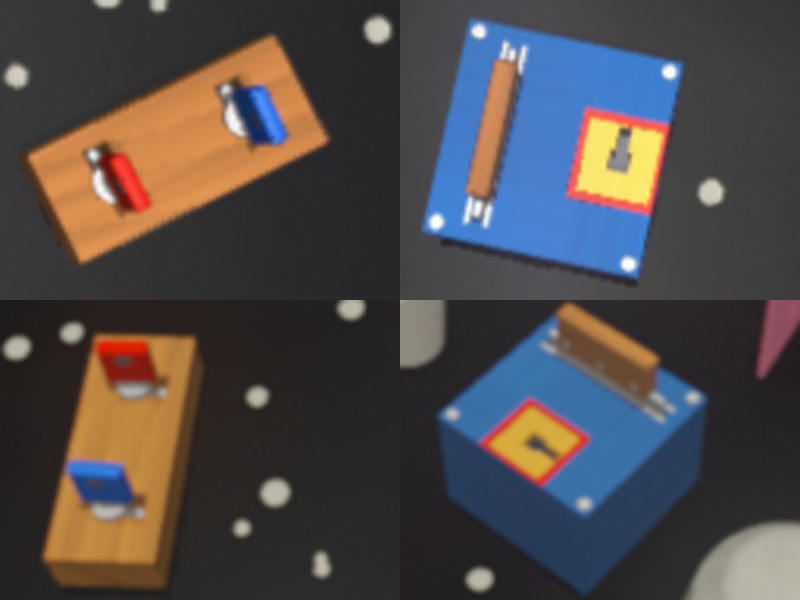

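```bash
python3 - <<'E'
from h import *
import pickle
p=ctrl.get_image('top'); s=ctrl.get_image('scene')
pickle.dump((p,s),open('ts.pkl','wb'))
def A(u,v): return 395+u/3.571,250+v/3.571
def B(u,v): return 256+(u-400)/3.125,200+v/3.125
for n,c in dict(tl=(25,155),tr=(273,35),br=(329,140),bl=(80,264)).items(): print(n,onz(p,*A(*c),.04).round(4))
for n,c,z in [('redcollar',(107,182),.045),('redbowtop0',(108,158),.087),('redbow1',(140,208),.087),('redbit',(95,153),.04)]: print(n,onz(p,*A(*c),z).round(4))
for n,c,z in [('tl',(471,20),.095),('tr',(682,63),.095),('br',(638,277),.095),('bl',(423,232),.095),('khmid',(618,160),.095),('khbit',(626,130),.095),('scr0',(508,62),.139),('scr1',(480,195),.139)]: print(n,onz(p,*B(*c),z).round(4))
# tub rim corners
for c in [(107,263),(187,262),(189,360),(107,366)]: print('tub',onz(p,*c,.07).round(4))
for nm,X in [('cup1',(268,349)),('cup2',(344,365)),('planter',(340,152))]: print(nm,onz(p,*X,.085 if nm!='planter' else .106).round(3))
E
```

```text
tl [ 0.4878 -0.1926  0.04  ]
tr [ 0.5494 -0.3302  0.04  ]
br [ 0.4918 -0.3574  0.04  ]
bl [ 0.4287 -0.2197  0.04  ]
redcollar [ 0.4723 -0.2353  0.045 ]
redbowtop0 [ 0.4856 -0.2279  0.087 ]
redbow1 [ 0.4595 -0.2431  0.087 ]
redbit [ 0.488  -0.2305  0.04  ]
tl [0.6555 0.0392 0.095 ]
tr [ 0.6263 -0.0859  0.095 ]
br [ 0.5002 -0.0561  0.095 ]
bl [0.5298 0.07   0.095 ]
khmid [ 0.5694 -0.0462  0.095 ]
khbit [ 0.5871 -0.0515  0.095 ]
scr0 [0.6236 0.0157 0.139 ]
scr1 [0.5483 0.0332 0.139 ]
tub [0.5596 0.3693 0.07  ]
tub [0.5576 0.217  0.07  ]
tub [0.3747 0.2137 0.07  ]
tub [0.3674 0.3668 0.07  ]
cup1 [0.393 0.065 0.085]
cup2 [ 0.361 -0.074  0.085]
planter [ 0.753 -0.078  0.106]
```

carry_out --pt "0.325 0.426 -0.05 0 0 0.988 1" --pt "0.325 0.426 -0.05 0 0 0.988 1" --pt "0.325 0.426 -0.05 0 0 0.988 1" --pt "0.325 0.426 -0.05 0 0 0.988 1" --pt "0.325 0.426 -0.05 0 0 0.988 1" --pt "0.325 0.426 -0.05 0 0 0.988 1" --pt "0.325 0.426 -0.05 0 0 0.988 1" --pt "0.325 0.426 -0.05 0 0 0.988 1" --pt "0.325 0.426 -0.05 0 0 0.988 1" --pt "0.325 0.426 -0.05 0 0 0.988 1" --pt "0.325 0.426 -0.05 0 0 0.988 1"

```text
t: 2.85
tool_pos: [0.2944, -0.4729, 0.2176]
tool_rot: [2.378, 2.053, -0.0]
contact_force: [0.1, 0.5, -0.5]
opening: 0.0852
```

carry_out --pt "0.325 0.426 -0.05 0 0 0.988 1" --pt "0.325 0.426 -0.05 0 0 0.988 1" --pt "0.325 0.426 -0.05 0 0 0.988 1" --pt "0.325 0.426 -0.05 0 0 0.988 1" --pt "0.325 0.426 -0.05 0 0 0.988 1" --pt "0.325 0.426 -0.05 0 0 0.988 1" --pt "0.325 0.426 -0.05 0 0 0.988 1" --pt "0.325 0.426 -0.05 0 0 0.988 1" --pt "0.325 0.426 -0.05 0 0 0.988 1" --pt "0.325 0.426 -0.05 0 0 0.988 1" --pt "0.325 0.426 -0.05 0 0 0.988 1"

```text
t: 3.95
tool_pos: [0.3838, -0.3558, 0.2039]
tool_rot: [0.974, 2.987, -0.0]
contact_force: [0.3, 0.1, -0.5]
opening: 0.0855
```

carry_out --pt "0.325 0.426 -0.05 0 0 0.988 1" --pt "0.325 0.426 -0.05 0 0 0.988 1" --pt "0.325 0.426 -0.05 0 0 0.988 1" --pt "0.325 0.426 -0.05 0 0 0.988 1" --pt "0.325 0.426 -0.05 0 0 0.988 1" --pt "0.325 0.426 -0.05 0 0 0.988 1" --pt "0.325 0.426 -0.05 0 0 0.988 1" --pt "0.325 0.426 -0.05 0 0 0.988 1" --pt "0.325 0.426 -0.05 0 0 0.988 1" --pt "0.325 0.426 -0.05 0 0 0.988 1" --pt "0.325 0.426 -0.05 0 0 0.988 1" --pt "0 0 0 0 0 0 0.6"

```text
t: 5.15
tool_pos: [0.4734, -0.2381, 0.1899]
tool_rot: [0.707, -3.061, -0.001]
contact_force: [-0.3, -0.3, 0.1]
opening: 0.0729
```

```bash
cat >> h.py <<'E'
from scipy.spatial.transform import Rotation as Ro
def wpose(o):
    T=np.eye(4);T[:3,:3]=Ro.from_rotvec(o['tool_rot']).as_matrix();T[:3,3]=o['tool_pos'];return T
def wray(o,p,u,v):
    x=(u-p['cx'])/p['fx'];y=(v-p['cy'])/p['fy'];r=np.hypot(x,y)
    d=np.array([np.sin(r)*x/max(r,1e-9),np.sin(r)*y/max(r,1e-9),np.cos(r)])
    T=wpose(o)@np.array(p['hand_eye']); return T[:3,3],T[:3,:3]@d
def wonz(o,p,u,v,z):
    c,d=wray(o,p,u,v); return c+d*(z-c[2])/d[2]
def wproj(o,p,X):
    T=wpose(o)@np.array(p['hand_eye']); c=T[:3,:3].T@(np.array(X)-T[:3,3]); a=np.arctan2(np.hypot(*c[:2]),c[2]); n=c[:2]/np.hypot(*c[:2])
    return np.array([p['fx']*a*n[0]+p['cx'],p['fx']*a*n[1]+p['cy']])
def yaw(o):
    m=Ro.from_rotvec(o['tool_rot']).as_matrix(); return np.arctan2(m[1,0],m[0,0])
def brief():
    o=ctrl.get_obs(); print('t',round(o['t'],2),'pos',o['tool_pos'].round(4),'yaw',round(yaw(o),4),'tilt',Ro.from_rotvec(o['tool_rot']).as_matrix()[:,2].round(4),'q',o['q'].round(2),'F',o['contact_force'].round(1),'M',o['wrist_torque'].round(2),'op',round(o['opening'],4)); return o
E
python3 - <<'E'
from h import *
import pickle
brief(); print(ctrl.pinch_z)
o,p=shot('wrist','w1.png'); pickle.dump((o,p),open('w1.pkl','wb'))
E
```

```text
t 5.15 pos [ 0.4734 -0.2381  0.1899] yaw -2.6873 tilt [-1.e-04  4.e-04 -1.e+00] q [-0.61 -0.15  1.88  0.    1.41 -2.63] F [-0.3 -0.3  0.1] M [-0.01  0.01 -0.02] op 0.0729
0.0187
```

View pics/w1.png

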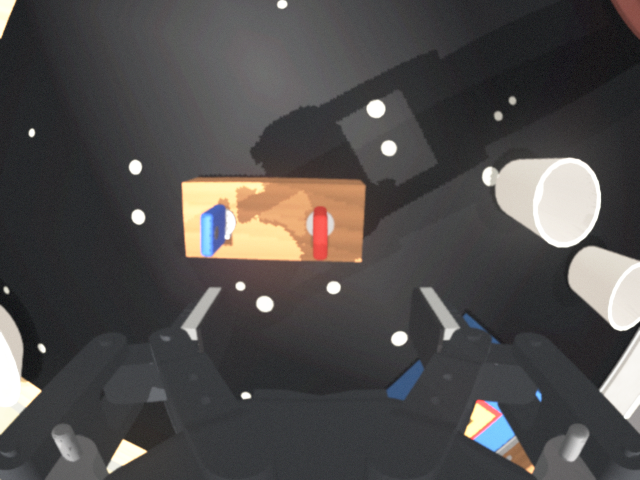

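```bash
python3 - <<'E'
from h import *
import pickle
o,p=pickle.load(open('w1.pkl','rb'))
f=p['frame']; c=cv2.resize(f[160:280,160:400],(800,400),interpolation=cv2.INTER_CUBIC); cv2.imwrite('pics/w1z.png',c)
E
```

```text
(no output)
```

View pics/w1z.png

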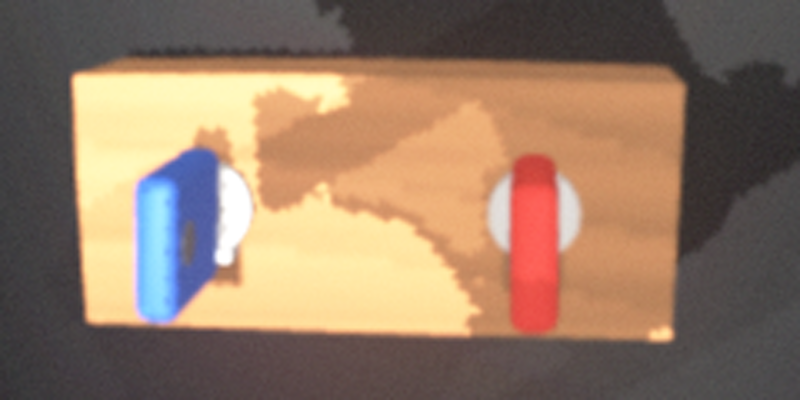

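```bash
python3 - <<'E'
from h import *
import pickle
o,p=pickle.load(open('w1.pkl','rb'))
Z=lambda u,v:(160+u*.3,160+v*.3)
f=lambda u,v,z: wonz(o,p,*Z(u,v),z)
print('collar',f(535,213,.0445).round(4))
a=f(534.5,190,.089);b=f(534.5,325,.089);print(a,b,(a+b)/2,np.degrees(np.arctan2(*(b-a)[1::-1])),np.linalg.norm(b-a))
c=[f(76,73,.04),f(685,85,.04),f(673,340,.04),f(87,323,.04)];print(np.round(c,4),np.mean(c,0))
d=c[1]-c[0];print('yaw stand',np.degrees(np.arctan2(-d[0],d[1])),np.linalg.norm(d)); d=c[2]-c[3];print(np.degrees(np.arctan2(-d[0],d[1])),np.linalg.norm(d))
m=cv2.inRange(cv2.cvtColor(p['frame'],cv2.COLOR_BGR2HSV),(0,120,120),(8,255,255))|cv2.inRange(cv2.cvtColor(p['frame'],cv2.COLOR_BGR2HSV),(172,120,120),(180,255,255))
m[:195]=0;m[265:]=0;m[:,:300]=0;m[:,340:]=0
ys,xs=np.nonzero(m); print(xs.min(),xs.max(),ys.min(),ys.max())
for y in range(ys.min(),ys.max()+1,6): print(y,xs[ys==y].min(),xs[ys==y].max(), end='; ')
E
```

```text
collar [ 0.4722 -0.2377  0.0445]
[ 0.45899336 -0.24431934  0.089     ] [ 0.4844722  -0.23187059  0.089     ] [ 0.47173278 -0.23809497  0.089     ] 26.03975229315361 0.028357409607511548
[[ 0.4905 -0.355   0.04  ]
 [ 0.4294 -0.2189  0.04  ]
 [ 0.4872 -0.192   0.04  ]
 [ 0.5497 -0.3288  0.04  ]] [ 0.48918833 -0.27368708  0.04      ]
yaw stand 24.182022475875623 0.1491301539018851
24.577931668205387 0.150452506253453
312 327 206 260
206 317 323; 212 314 326; 218 314 326; 224 313 326; 230 313 326; 236 313 327; 242 313 327; 248 313 327; 254 313 327; 260 316 323;
```

carry_out --pt "-0.05 0 -0.68 0 0 0 0.6" --pt "0 0 -0.68 0 0 0 0.6" --pt "0 0 -0.68 0 0 0 0.6" --pt "0 0 -0.68 0 0 0 0.6" --pt "0 0 -0.68 0 0 0 0.6" --pt "0 0 -0.68 0 0 0 0.6" --pt "0 0 -0.68 0 0 0 0.6" --pt "0 0 -0.68 0 0 0 0.6" --pt "0 0 0 0 0 0 0.6" --grip_force 60

```text
t: 6.1
tool_pos: [0.4695, -0.2385, 0.0515]
tool_rot: [0.7, -3.059, -0.006]
contact_force: [0.7, 0.2, -0.3]
opening: 0.0513
```

carry_out --pt "0 0 0 0 0 0 0" --pt "0 0 0 0 0 0 0" --pt "0 0 0 0 0 0 0" --pt "0 0 0 0 0 0 0" --pt "0 0 0 0 0 0 0" --pt "0 0 0 0 0 0 0" --pt "0 0 0 0 0 0 0" --pt "0 0 0 0 0 0 0"

```text
t: 6.9
tool_pos: [0.4724, -0.2397, 0.0554]
tool_rot: [-0.705, 3.06, -0.003]
contact_force: [-1.5, 0.5, 6.5]
opening: 0.0093
```

```bash
python3 - <<'E'
from h import *
brief()
o,p=shot('wrist','w2.png')
E
```

```text
t 6.9 pos [ 0.4724 -0.2397  0.0554] yaw -2.6889 tilt [ 0.0014 -0.0014 -1.    ] q [-0.61  0.    1.97 -0.    1.16 -2.63] F [-1.5  0.5  6.5] M [-0.    0.25 -0.06] op 0.0093
```

View pics/w2.png

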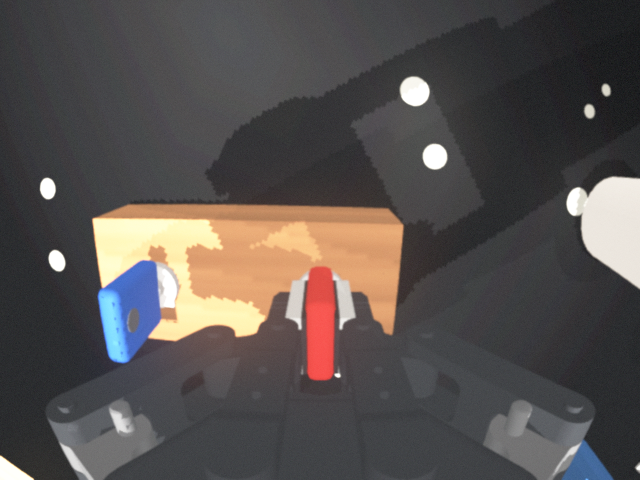

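carry_out --pt "0 0 0.2 0 0 0 0" --pt "0 0 0.6 0 0 0 0" --pt "0 0 0.8 0 0 0 0" --pt "0 0 0.8 0 0 0 0" --pt "0 0 0.8 0 0 0 0" --pt "0 0 0.8 0 0 0 0" --pt "0 0 0.8 0 0 0 0"

```text
t: 7.65
tool_pos: [0.4715, -0.2388, 0.1756]
tool_rot: [-0.705, 3.061, -0.0]
contact_force: [-0.3, 0.3, -0.7]
opening: 0.0092
```

```bash
python3 - <<'E'
from h import *
import pickle
brief()
o,p=shot('wrist','w3.png'); pickle.dump((o,p),open('w3.pkl','wb'))
s=shot('scene','s3.png')[1]
a=p['frame'][150:400,190:450]; b=s['frame'][160:400,160:400]
cv2.imwrite('pics/z3.png',np.hstack([cv2.resize(a,(400,384)),cv2.resize(b,(384,384))]))
E
```

```text
t 7.65 pos [ 0.4715 -0.2388  0.1756] yaw -2.6889 tilt [ 4.e-04 -2.e-04 -1.e+00] q [-0.61 -0.14  1.89  0.    1.39 -2.63] F [-0.3  0.3 -0.7] M [-0.05  0.01 -0.05] op 0.0092
```

View pics/z3.png

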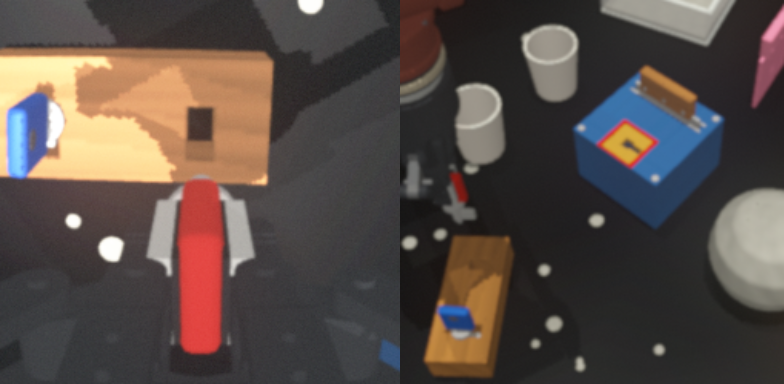

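```bash
python3 - <<'E'
from h import *
import pickle
o,p=pickle.load(open('w3.pkl','rb'))
f=p['frame']
cv2.imwrite('pics/z3b.png',cv2.resize(f[250:400,260:380],(600,750)[:2] if 0 else (480,600),interpolation=cv2.INTER_CUBIC))
E
```

```text
(no output)
```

View pics/z3b.png

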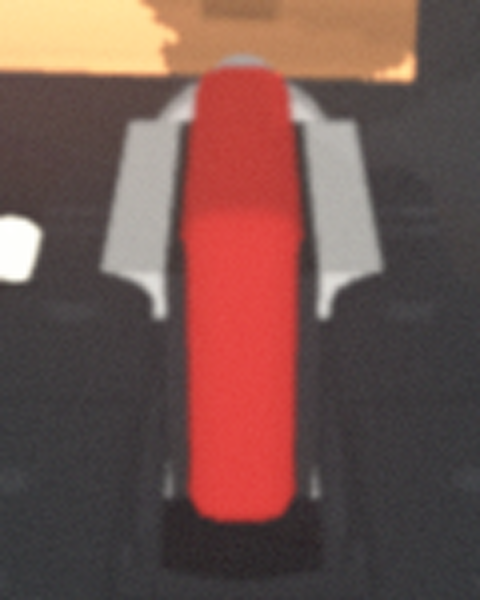

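```bash
python3 - <<'E'
from h import *
import pickle
o,p=pickle.load(open('w3.pkl','rb'))
T=wpose(o)
for h in (.030,.032,.034,.036):
    r=[]
    for v in (303,380):
        X=wonz(o,p,320.7,v,o['tool_pos'][2]+h); r.append((T[:3,:3].T@(X-T[:3,3]))[:2])
    r=np.array(r); print(h,r.round(4).tolist(),'mid',r.mean(0).round(4),'w',np.ptp(r[:,0]).round(4))
# bow near bottom edge at collar side: bottom of side face v=250+68/4
X=wonz(o,p,320.7,267,o['tool_pos'][2]-.006); print((T[:3,:3].T@(X-T[:3,3])))
E
```

```text
0.03 [[0.0139, 0.0007], [-0.0179, 0.0007]] mid [-0.002   0.0007] w 0.0317
0.032 [[0.0148, 0.0007], [-0.0164, 0.0007]] mid [-0.0008  0.0007] w 0.0312
0.034 [[0.0157, 0.0007], [-0.0149, 0.0007]] mid [0.0004 0.0007] w 0.0306
0.036 [[0.0167, 0.0007], [-0.0134, 0.0007]] mid [0.0017 0.0007] w 0.03
[0.01385102 0.00074406 0.00599627]
```

carry_out --pt "0.389 0.767 0 0 0 -0.685 0" --pt "0.389 0.767 0 0 0 -0.685 0" --pt "0.389 0.767 0 0 0 -0.685 0" --pt "0.389 0.767 0 0 0 -0.685 0" --pt "0.389 0.767 0 0 0 -0.685 0" --pt "0.389 0.767 0 0 0 -0.685 0" --pt "0.389 0.767 0 0 0 -0.685 0" --pt "0.389 0.767 0 0 0 -0.685 0" --pt "0.389 0.767 0 0 0 -0.685 0" --pt "0.389 0.767 0 0 0 -0.685 0" --pt "0 0 0 0 0 0 0" --pt "0 0 0 0 0 0 0"

```text
t: 8.95
tool_pos: [0.5683, -0.0471, 0.1731]
tool_rot: [-0.361, -3.119, 0.0]
contact_force: [0.6, -0.5, -0.6]
opening: 0.0091
```

```bash
python3 - <<'E'
from h import *
import pickle
brief()
o,p=shot('wrist','w4.png'); pickle.dump((o,p),open('w4.pkl','wb'))
s=shot('scene','s4.png')[1]
t=shot('top','t4.png')[1]
b=s['frame'][170:290,240:400]; c=t['frame'][200:300,250:370]
cv2.imwrite('pics/z4.png',np.hstack([cv2.resize(b,(400,300),interpolation=3),cv2.resize(c,(360,300),interpolation=3)]))
E
```

```text
t 8.95 pos [ 0.5683 -0.0471  0.1731] yaw 2.911 tilt [-1.7e-03 -1.0e-04 -1.0e+00] q [-0.21 -0.03  1.8  -0.    1.38 -1.55] F [ 0.6 -0.5 -0.6] M [-0.03 -0.03 -0.01] op 0.0091
```

View pics/z4.png

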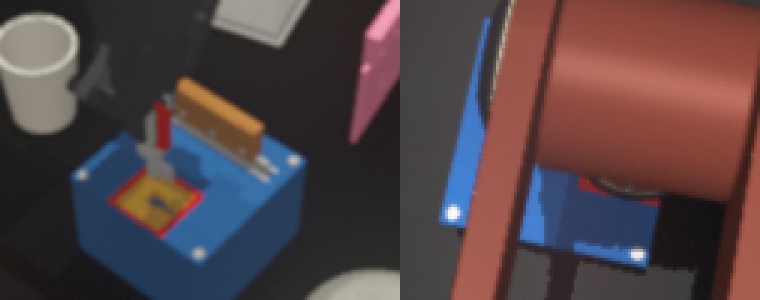

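View pics/w4.png

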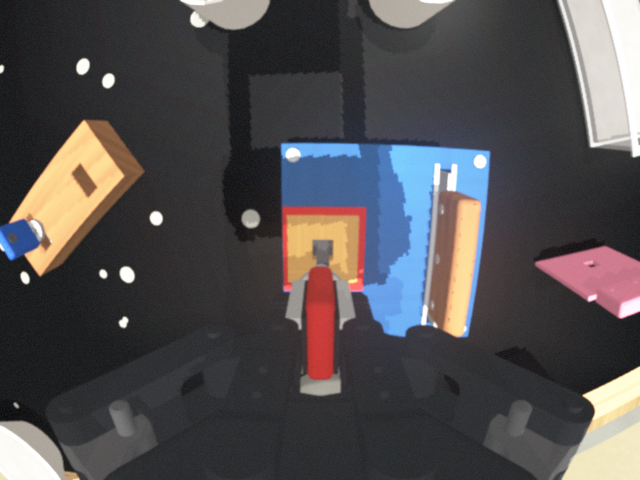

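```bash
python3 - <<'E'
from h import *
import pickle
o,p=pickle.load(open('w4.pkl','rb'))
cv2.imwrite('pics/z4b.png',cv2.resize(p['frame'][190:310,270:390],(600,600),interpolation=cv2.INTER_CUBIC))
for n,c in dict(tl=(282,143),tr=(490,151)).items(): print(n,wonz(o,p,*c,.095).round(4))
E
```

```text
tl [ 0.4996 -0.054   0.095 ]
tr [0.5302 0.0717 0.095 ]
```

View pics/z4b.png

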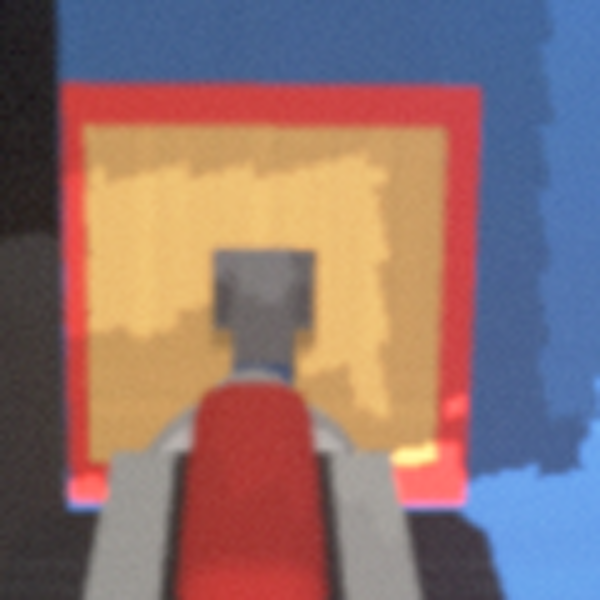

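```bash
python3 - <<'E'
from h import *
import pickle
o,p=pickle.load(open('w4.pkl','rb'))
f=lambda u,v:wonz(o,p,270+u/5,190+v/5,.095)
a,b,c,d=[f(*x) for x in [(213,250),(314,250),(311,330),(213,330)]]
print('size',np.linalg.norm(b-a),np.linalg.norm(c-b)); m=(a+b+c+d)/4; print('hole',m)
x=f(62,83);y=f(482,87);z=f(468,505);w=f(70,505); print('frame',np.round([x,y,z,w],4),np.mean([x,y,z,w],0))
for q,r in((x,y),(w,z)): e=r-q;print(np.degrees(np.arctan2(-e[0],e[1])),np.linalg.norm(e))
for q,r in((x,w),(y,z)): e=r-q;print(np.degrees(np.arctan2(e[1],e[0])),np.linalg.norm(e))
T=wpose(o)
print('hole in tool',T[:3,:3].T@(m-T[:3,3]))
R=np.array([[np.cos(-.232),-np.sin(-.232)],[np.sin(-.232),np.cos(-.232)]])
e=np.array(f(482,87)-f(62,83));print('yaw tool-pi',np.degrees(yaw(o)-np.pi))
print('yaw from rack corner', np.degrees(np.arctan2(-.0306,.1257)))
E
```

```text
size 0.012401135110336988 0.010308574632522424
hole [ 0.56759052 -0.04540286  0.095     ]
frame [[ 0.5367 -0.0631  0.095 ]
 [ 0.5488 -0.0138  0.095 ]
 [ 0.6018 -0.0262  0.095 ]
 [ 0.59   -0.0761  0.095 ]] [ 0.56933615 -0.04478773  0.095     ]
-13.722997825101617 0.05069946050394936
-13.256446006748142 0.05127586216716273
-13.742172754294986 0.05488452965534714
-13.137790851703578 0.054469839916349655
hole in tool [0.00094664 0.00149328 0.07809584]
yaw tool-pi -13.211426759068619
yaw from rack corner -13.681774663809431
```

carry_out --pt "0.028 0.036 0 0 0 0 0" --pt "0 0 -0.32 0 0 0 0" --pt "0 0 -0.32 0 0 0 0" --pt "0 0 -0.32 0 0 0 0" --pt "0 0 -0.32 0 0 0 0" --pt "0 0 0 0 0 0 0" --pt "0 0 0 0 0 0 0"

```text
t: 9.8
tool_pos: [0.5694, -0.0463, 0.1416]
tool_rot: [-0.364, -3.12, -0.0]
contact_force: [-0.5, -1.1, -0.0]
opening: 0.0091
```

```bash
python3 - <<'E'
from h import *
import pickle
brief()
o,p=shot('wrist','w5.png'); pickle.dump((o,p),open('w5.pkl','wb'))
s=shot('scene','s5.png')[1]
b=s['frame'][190:280,250:370]; c=p['frame'][190:310,260:380]
cv2.imwrite('pics/z5.png',np.hstack([cv2.resize(b,(400,300),interpolation=3),cv2.resize(c,(400,400),interpolation=3)[:300]]))
E
```

```text
t 9.8 pos [ 0.5694 -0.0463  0.1416] yaw 2.9093 tilt [-8.e-04  2.e-04 -1.e+00] q [-0.21 -0.    1.82  0.    1.32 -1.55] F [-0.5 -1.1 -0. ] M [ 0.01 -0.03 -0.  ] op 0.0091
```

View pics/z5.png

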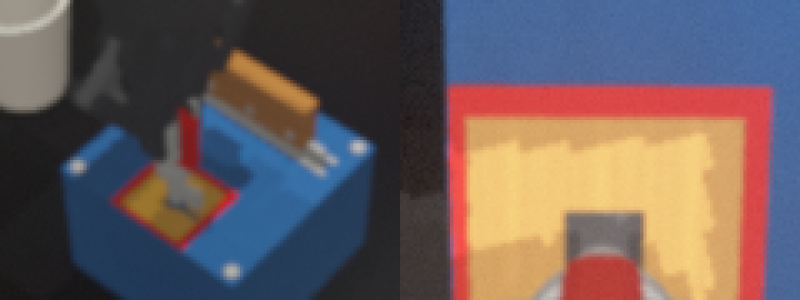

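carry_out --pt "0 0 -0.2 0 0 0 0" --pt "0 0 -0.2 0 0 0 0" --pt "0 0 -0.2 0 0 0 0" --pt "0 0 0 0 0 0 0"

```text
t: 10.3
tool_pos: [0.5688, -0.0462, 0.1257]
tool_rot: [-0.364, -3.118, -0.0]
contact_force: [-0.2, -0.2, -0.9]
opening: 0.0092
```

carry_out --pt "0 0 -0.2 0 0 0 0" --pt "0 0 -0.2 0 0 0 0" --pt "0 0 -0.1 0 0 0 0" --pt "0 0 0 0 0 0 0"

```text
t: 10.7
tool_pos: [0.5692, -0.0463, 0.1138]
tool_rot: [-0.364, -3.119, -0.0]
contact_force: [-0.5, 0.0, -1.2]
opening: 0.009
```

carry_out --pt "0 0 -0.08 0 0 0 0" --pt "0 0 -0.08 0 0 0 0" --pt "0 0 0 0 0 0 0" --pt "0 0 0 0 0 0 0"

```text
t: 11.1
tool_pos: [0.5696, -0.0464, 0.1106]
tool_rot: [0.364, 3.12, 0.0]
contact_force: [0.8, 0.6, 0.4]
opening: 0.0094
```

```bash
python3 - <<'E'
from h import *
import pickle
brief()
o,p=shot('wrist','w6.png')
s=shot('scene','s6.png')[1]
b=s['frame'][190:280,250:370]; c=p['frame'][190:310,260:380]
cv2.imwrite('pics/z6.png',np.hstack([cv2.resize(b,(400,300),interpolation=3),cv2.resize(c,(400,400),interpolation=3)[:300]]))
E
```

```text
t 11.1 pos [ 0.5696 -0.0464  0.1106] yaw 2.9092 tilt [ 0.  0. -1.] q [-0.21  0.03  1.84  0.    1.27 -1.55] F [0.8 0.6 0.4] M [ 0.05  0.05 -0.04] op 0.0094
```

View pics/z6.png

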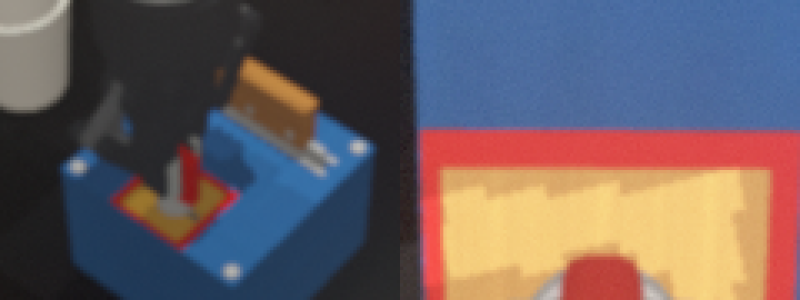

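Still force-free; press down until contact shows.

carry_out --pt "0 0 -0.06 0 0 0 0" --pt "0 0 0 0 0 0 0" --pt "0 0 0 0 0 0 0"

```text
t: 11.5
tool_pos: [0.5697, -0.0464, 0.1104]
tool_rot: [-0.364, -3.12, 0.0]
contact_force: [-3.6, 0.2, 6.9]
opening: 0.0095
```

carry_out --pt "0 0 -0.06 0 0 0 0" --pt "0 0 0 0 0 0 0" --pt "0 0 0 0 0 0 0"

```text
t: 11.8
tool_pos: [0.5698, -0.0464, 0.1104]
tool_rot: [-0.364, -3.12, 0.0]
contact_force: [-6.7, 1.0, 11.6]
opening: 0.0089
```

carry_out --pt "0 0 0.03 0 0 -0.6 0" --pt "0 0 0 0 0 -0.6 0" --pt "0 0 0 0 0 -0.6 0" --pt "0 0 0 0 0 -0.6 0" --pt "0 0 0 0 0 -0.6 0" --pt "0 0 0 0 0 0 0"

```text
t: 12.4
tool_pos: [0.5712, -0.0457, 0.1104]
tool_rot: [0.827, 3.027, 0.004]
contact_force: [0.6, 3.0, 5.3]
opening: 0.0093
```

```bash
python3 -c "
from h import *
brief()"
```

```text
t 12.4 pos [ 0.5712 -0.0457  0.1104] yaw 2.6084 tilt [ 0.0041  0.0013 -1.    ] q [-0.21  0.03  1.84  0.    1.26 -1.25] F [0.6 3.  5.3] M [ 0.5  -0.13  0.01] op 0.0093
```

Rotating freely (the key stays down). Continue.

carry_out --pt "0 0 0 0 0 -0.8 0" --pt "0 0 0 0 0 -0.8 0" --pt "0 0 0 0 0 -0.8 0" --pt "0 0 0 0 0 -0.8 0" --pt "0 0 0 0 0 -0.8 0" --pt "0 0 0 0 0 -0.8 0" --pt "0 0 0 0 0 0 0"

```text
t: 13.1
tool_pos: [0.5715, -0.0461, 0.1104]
tool_rot: [1.521, 2.744, 0.004]
contact_force: [1.3, 2.1, 4.5]
opening: 0.0097
```

```bash
python3 -c "
from h import *
brief()"
```

```text
t 13.1 pos [ 0.5715 -0.0461  0.1104] yaw 2.1295 tilt [ 4.9e-03  4.0e-04 -1.0e+00] q [-0.21  0.03  1.84  0.    1.26 -0.77] F [1.3 2.1 4.5] M [ 0.4  -0.31  0.05] op 0.0097
```

carry_out --pt "0 0 0 0 0 -0.8 0" --pt "0 0 0 0 0 -0.8 0" --pt "0 0 0 0 0 -0.8 0" --pt "0 0 0 0 0 -0.8 0" --pt "0 0 0 0 0 -0.8 0" --pt "0 0 0 0 0 0 0" --pt "0 0 0 0 0 0 0"

```text
t: 13.8
tool_pos: [0.5715, -0.0463, 0.1105]
tool_rot: [2.034, 2.389, 0.005]
contact_force: [2.0, 2.0, 5.9]
opening: 0.0095
```

```bash
python3 -c "
from h import *
brief()"
```

```text
t 13.8 pos [ 0.5715 -0.0463  0.1105] yaw 1.731 tilt [ 4.7e-03  1.0e-04 -1.0e+00] q [-0.21  0.03  1.84  0.    1.26 -0.37] F [2.  2.  5.9] M [ 0.33 -0.25  0.09] op 0.0095
```

carry_out --pt "0 0 0 0 0 -0.6 0" --pt "0 0 0 0 0 -0.6 0" --pt "0 0 0 0 0 -0.4 0" --pt "0 0 0 0 0 0 0" --pt "0 0 0 0 0 0 0"

```text
t: 14.3
tool_pos: [0.5715, -0.0464, 0.1105]
tool_rot: [2.219, 2.219, 0.005]
contact_force: [2.9, 1.7, 6.5]
opening: 0.0095
```

```bash
python3 -c "
from h import *
brief()"
```

```text
t 14.3 pos [ 0.5715 -0.0464  0.1105] yaw 1.5711 tilt [ 5.e-03 -1.e-04 -1.e+00] q [-0.21  0.03  1.84  0.    1.26 -0.21] F [2.9 1.7 6.5] M [ 0.31 -0.31  0.03] op 0.0095
```

carry_out --pt "0 0 0 0 0 -0.5 0" --pt "0 0 0 0 0 0 0" --pt "0 0 0 0 0 0 0"

```text
t: 14.6
tool_pos: [0.5715, -0.0464, 0.1105]
tool_rot: [2.274, 2.163, 0.005]
contact_force: [1.5, 1.9, 6.0]
opening: 0.0091
```

```bash
python3 -c "
from h import *
brief()"
```

```text
t 14.6 pos [ 0.5715 -0.0464  0.1105] yaw 1.521 tilt [ 4.9e-03 -2.0e-04 -1.0e+00] q [-0.21  0.03  1.84  0.    1.26 -0.16] F [1.5 1.9 6. ] M [ 0.27 -0.32  0.05] op 0.0091
```

carry_out --pt "0 0 0 0 0 -0.5 0" --pt "0 0 0 0 0 0 0" --pt "0 0 0 0 0 0 0"

```text
t: 14.9
tool_pos: [0.5717, -0.0464, 0.1105]
tool_rot: [2.326, 2.106, 0.006]
contact_force: [2.7, 1.7, 5.7]
opening: 0.0093
```

```bash
python3 - <<'E'
from h import *
brief()
o,p=shot('wrist','w7.png')
s=shot('scene','s7.png')[1]
b=s['frame'][190:280,250:370]; c=p['frame'][190:400,240:400]
cv2.imwrite('pics/z7.png',np.hstack([cv2.resize(b,(400,300),interpolation=3),cv2.resize(c,(400,525),interpolation=3)[50:350]]))
E
```

```text
t 14.9 pos [ 0.5717 -0.0464  0.1105] yaw 1.4715 tilt [ 5.4e-03 -2.0e-04 -1.0e+00] q [-0.21  0.03  1.84  0.    1.26 -0.11] F [2.7 1.7 5.7] M [ 0.25 -0.49  0.22] op 0.0093
```

View pics/z7.png

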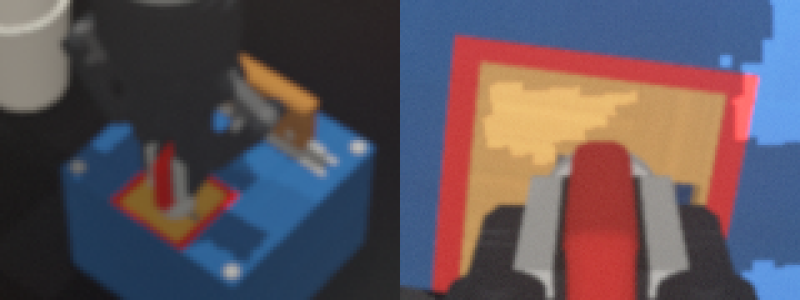

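View pics/w7.png

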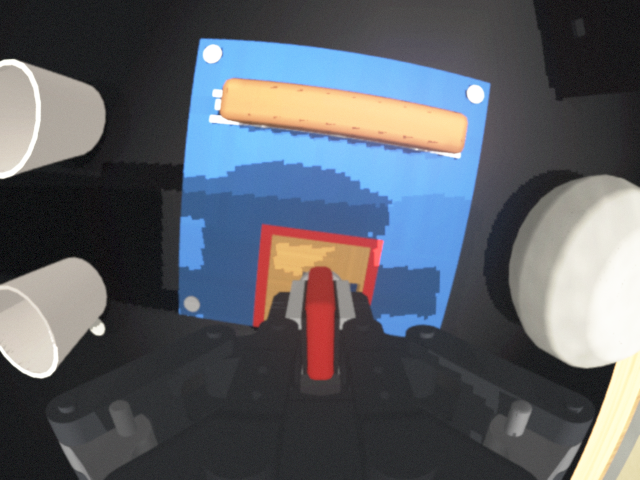

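carry_out --pt "0 0 0 0 0 -0.4 0" --pt "0 0 0 0 0 0 0" --pt "0 0 0 0 0 0 0"

```text
t: 15.3
tool_pos: [0.5719, -0.0464, 0.1105]
tool_rot: [2.367, 2.059, 0.007]
contact_force: [3.7, 2.2, 5.3]
opening: 0.0093
```

```bash
python3 -c "
from h import *
brief()"
```

```text
t 15.3 pos [ 0.5719 -0.0464  0.1105] yaw 1.4321 tilt [ 6.1e-03 -4.0e-04 -1.0e+00] q [-0.21  0.03  1.84  0.    1.26 -0.07] F [3.7 2.2 5.3] M [ 0.3  -0.75  0.36] op 0.0093
```

carry_out --pt "0 0 0 0 0 0 0.5" --pt "0 0 0 0 0 0 0.5" --pt "0 0 0 0 0 0 0.5" --pt "0 0 0 0 0 0 0.5" --pt "0 0 0.4 0 0 0 0.5" --pt "0 0 0.8 0 0 0 0.5" --pt "0 0 0.8 0 0 0 0.5" --pt "0 0 0.8 0 0 0 0.5" --pt "0 0 0.6 0 0 0 0.5" --pt "0 0 0 0 0 0 0.5"

```text
t: 16.3
tool_pos: [0.5712, -0.0467, 0.1968]
tool_rot: [2.37, 2.056, 0.005]
contact_force: [0.5, 0.6, -0.2]
opening: 0.0428
```

```bash
python3 - <<'E'
from h import *
import pickle
brief()
o,p=shot('wrist','w8.png');pickle.dump((o,p),open('w8.pkl','wb'))
s=shot('scene','s8.png')[1]
E
```

```text
t 16.3 pos [ 0.5712 -0.0467  0.1968] yaw 1.4293 tilt [ 0.0055 -0.0012 -1.    ] q [-0.21 -0.05  1.77 -0.    1.41 -0.07] F [ 0.5  0.6 -0.2] M [-0.01 -0.02  0.05] op 0.0428
```

View pics/w8.png

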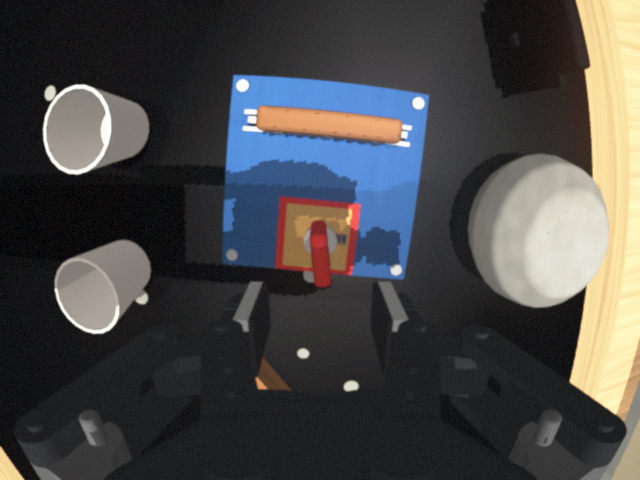

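carry_out --pt "0.04 0.194 -0.04 0 0 0.987 0.5" --pt "0.04 0.194 -0.04 0 0 0.987 0.5" --pt "0.04 0.194 -0.04 0 0 0.987 0.5" --pt "0.04 0.194 -0.04 0 0 0.987 0.5" --pt "0.04 0.194 -0.04 0 0 0.987 0.5" --pt "0.04 0.194 -0.04 0 0 0.987 0.5" --pt "0.04 0.194 -0.04 0 0 0.987 0.5" --pt "0.04 0.194 -0.04 0 0 0.987 0.5"

```text
t: 17.2
tool_pos: [0.5766, -0.0073, 0.1832]
tool_rot: [-1.392, -2.813, 0.002]
contact_force: [0.3, -0.2, 0.4]
opening: 0.0426
```

carry_out --pt "0.04 0.194 -0.04 0 0 0.987 0.5" --pt "0.04 0.194 -0.04 0 0 0.987 0.5" --pt "0.04 0.194 -0.04 0 0 0.987 0.5" --pt "0.04 0.194 -0.04 0 0 0.987 0.5" --pt "0.04 0.194 -0.04 0 0 0.987 0.5" --pt "0.04 0.194 -0.04 0 0 0.987 0.5" --pt "0.04 0.194 -0.04 0 0 0.987 0.5" --pt "0 0 0 0 0 0 0.5"

```text
t: 18.0
tool_pos: [0.5835, 0.0269, 0.1762]
tool_rot: [-0.362, -3.117, 0.0]
contact_force: [0.5, 0.1, -0.7]
opening: 0.0427
```

```bash
python3 - <<'E'
from h import *
import pickle
brief()
o,p=shot('wrist','w9.png');pickle.dump((o,p),open('w9.pkl','wb'))
E
```

```text
t 18.0 pos [0.5835 0.0269 0.1762] yaw 2.9102 tilt [-3.5e-03  4.0e-04 -1.0e+00] q [-0.08 -0.    1.76  0.    1.39 -1.42] F [ 0.5  0.1 -0.7] M [-0.01  0.01  0.02] op 0.0427
```

View pics/w9.png

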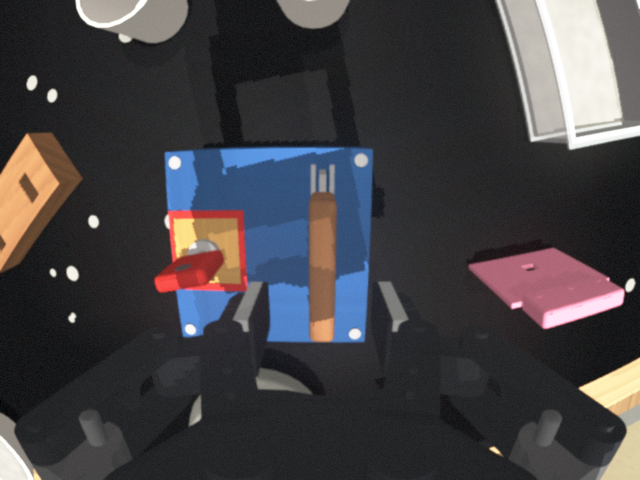

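carry_out --pt "0.08 -0.02 -0.577 0 0 0 0.5" --pt "0 0 -0.577 0 0 0 0.5" --pt "0 0 -0.577 0 0 0 0.5" --pt "0 0 -0.577 0 0 0 0.5" --pt "0 0 -0.577 0 0 0 0.5" --pt "0 0 0 0 0 0 0.5" --pt "0 0 0 0 0 0 0.5" --grip_force 80

```text
t: 18.75
tool_pos: [0.5863, 0.0259, 0.1056]
tool_rot: [-0.363, -3.12, 0.0]
contact_force: [-0.3, -0.4, 0.4]
opening: 0.0426
```

carry_out --pt "0 0 0 0 0 0 0" --pt "0 0 0 0 0 0 0" --pt "0 0 0 0 0 0 0" --pt "0 0 0 0 0 0 0" --pt "0 0 0 0 0 0 0" --pt "0 0 0 0 0 0 0"

```text
t: 19.35
tool_pos: [0.5876, 0.0259, 0.1076]
tool_rot: [0.363, 3.118, 0.001]
contact_force: [1.0, 0.5, 5.4]
opening: 0.0129
```

```bash
python3 -c "
from h import *
brief()
shot('wrist','w10.png')"
```

```text
t 19.35 pos [0.5876 0.0259 0.1076] yaw 2.9097 tilt [ 2.6e-03  1.0e-04 -1.0e+00] q [-0.08  0.07  1.81  0.    1.26 -1.42] F [1.  0.5 5.4] M [ 0.2  -0.15 -0.  ] op 0.0129
```

View pics/w10.png

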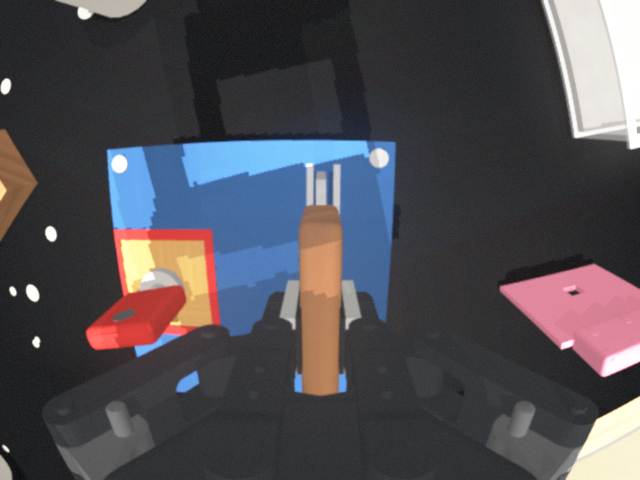

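carry_out --pt "0 0 0.12 0 0 0 0" --pt "0 0 0.12 0 0 0 0" --pt "0 0 0.12 0 0 0 0" --pt "0 0 0 0 0 0 0" --pt "0 0 0 0 0 0 0"

```text
t: 19.9
tool_pos: [0.5861, 0.0259, 0.1147]
tool_rot: [-0.363, -3.119, 0.0]
contact_force: [-0.3, -0.2, -3.6]
opening: 0.0133
```

carry_out --pt "0 0 0.3 0 0 0 0" --pt "0 0 0.45 0 0 0 0" --pt "0 0 0.45 0 0 0 0" --pt "0 0 0.45 0 0 0 0" --pt "0 0 0.5 0 0 0 0" --pt "0 0 0.5 0 0 0 0" --pt "0 0 0.6 0 0 0 0" --pt "0 0 0.6 0 0 0 0" --pt "0 0 0.6 0 0 0 0" --pt "0 0 0 0 0 0 0"

```text
t: 20.9
tool_pos: [0.5883, 0.0258, 0.2303]
tool_rot: [0.363, 3.115, 0.0]
contact_force: [0.6, -0.0, -2.3]
opening: 0.0131
```

```bash
python3 - <<'E'
from h import *
import pickle
brief()
o,p=shot('wrist','w11.png');pickle.dump((o,p),open('w11.pkl','wb'))
s=shot('scene','s11.png')[1]
t=shot('top','t11.png')[1];pickle.dump((s,t),open('st11.pkl','wb'))
E
```

```text
t 20.9 pos [0.5883 0.0258 0.2303] yaw 2.9098 tilt [ 5.9e-03 -5.0e-04 -1.0e+00] q [-0.08 -0.04  1.7   0.    1.47 -1.42] F [ 0.6 -0.  -2.3] M [ 0.01 -0.01 -0.02] op 0.0131
```

View pics/w11.png

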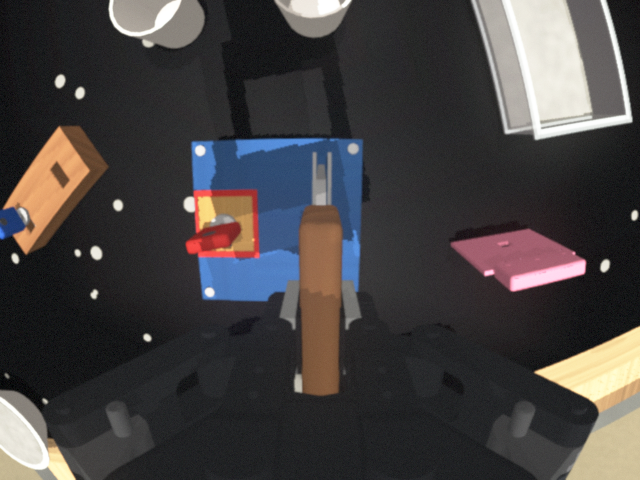

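View pics/s11.png

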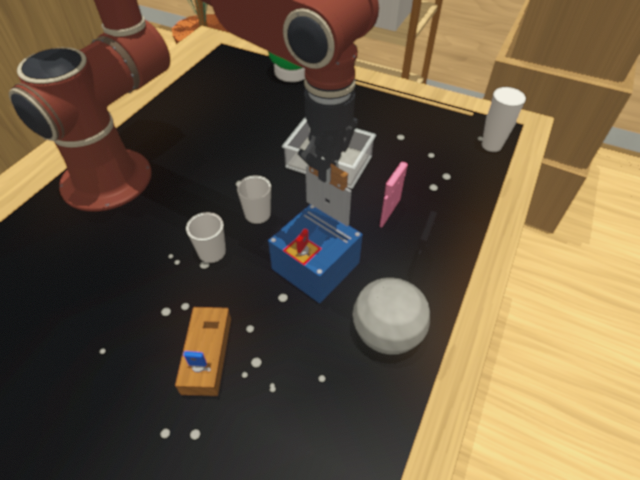

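```bash
python3 - <<'E'
from h import *
a=cv2.imread('pics/top0.png')[250:380,95:205];b=cv2.imread('pics/scene0.png')[110:195,275:385]
cv2.imwrite('pics/tub.png',np.hstack([cv2.resize(a,(440,520),interpolation=3)[:440],cv2.resize(b,(360,278),interpolation=3)[:0].sum() if 0 else cv2.copyMakeBorder(cv2.resize(b,(360,278),interpolation=3),0,162,0,0,0)]))
E
```

```text
(no output)
```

View pics/tub.png

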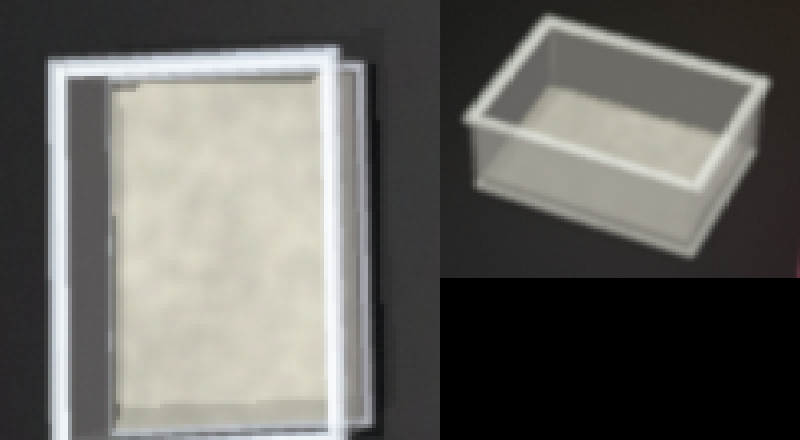

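```bash
python3 - <<'E'
from h import *
import pickle
from scipy.optimize import least_squares
p,s=pickle.load(open('ts.pkl','rb'))
a=p['frame'][330:380,95:205]; cv2.imwrite('pics/tub2.png',cv2.resize(a,(660,300),interpolation=3))
top=[(95+48/4,250+58/4),(95+339/4,250+46/4)]
f=lambda u,v:(275+(u-440)/360*110,110+v/278*85)
sc=[f(463,119),f(546,15),f(770,80),f(700,190)]
print([onz(p,*c,.07).round(4) for c in top]); print([onz(s,*c,.07).round(4) for c in sc])
E
```

```text
[array([0.5567, 0.3692, 0.07  ]), array([0.5589, 0.2308, 0.07  ])]
[array([0.3699, 0.2292, 0.07  ]), array([0.3668, 0.3687, 0.07  ]), array([0.5551, 0.3716, 0.07  ]), array([0.5568, 0.2359, 0.07  ])]
```

View pics/tub2.png

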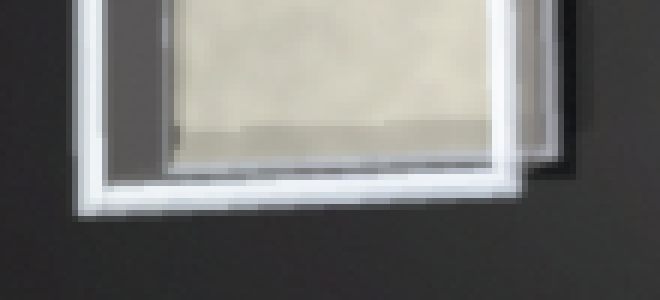

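carry_out --pt "-0.2 0.5 0.02 0 0 0.31 0" --pt "-0.331 0.892 0.02 0 0 0.31 0" --pt "-0.331 0.892 0.02 0 0 0.31 0" --pt "-0.331 0.892 0.02 0 0 0.31 0" --pt "-0.331 0.892 0.02 0 0 0.31 0" --pt "-0.331 0.892 0.02 0 0 0.31 0" --pt "-0.331 0.892 0.02 0 0 0.31 0" --pt "-0.331 0.892 0.02 0 0 0.31 0"

```text
t: 21.85
tool_pos: [0.5221, 0.196, 0.2293]
tool_rot: [0.03, -3.139, 0.0]
contact_force: [-0.2, 0.8, -3.3]
opening: 0.0131
```

carry_out --pt "-0.331 0.892 0.02 -0.286 0 0 0" --pt "-0.331 0.892 0.02 -0.286 0 0 0" --pt "-0.331 0.892 0.02 -0.286 0 0 0" --pt "-0.331 0.892 0.02 -0.286 0 0 0" --pt "-0.331 0.892 0.02 -0.286 0 0 0" --pt "-0.331 0.892 0 -0.286 0 0 0" --pt "-0.331 0.892 0 -0.286 0 0 0" --pt "-0.2 0.4 0 0 0 0 0" --pt "0 0 0 0 0 0 0" --pt "0 0 0 0 0 0 0"

```text
t: 22.85
tool_pos: [0.4605, 0.3601, 0.2325]
tool_rot: [0.026, -3.124, 0.315]
contact_force: [0.0, -0.5, -3.6]
opening: 0.013
```

```bash
python3 - <<'E'
from h import *
import pickle
brief()
o,p=shot('wrist','w12.png');pickle.dump((o,p),open('w12.pkl','wb'))
s=shot('scene','s12.png')[1]
t=shot('top','t12.png')[1];pickle.dump((s,t),open('st12.pkl','wb'))
E
```

```text
t 22.85 pos [0.4605 0.3601 0.2325] yaw -3.1253 tilt [-4.000e-04 -1.995e-01 -9.799e-01] q [ 0.61  0.05  1.63 -0.16  1.59 -0.97] F [ 0.  -0.5 -3.6] M [0.22 0.02 0.06] op 0.013
```

View pics/w12.png

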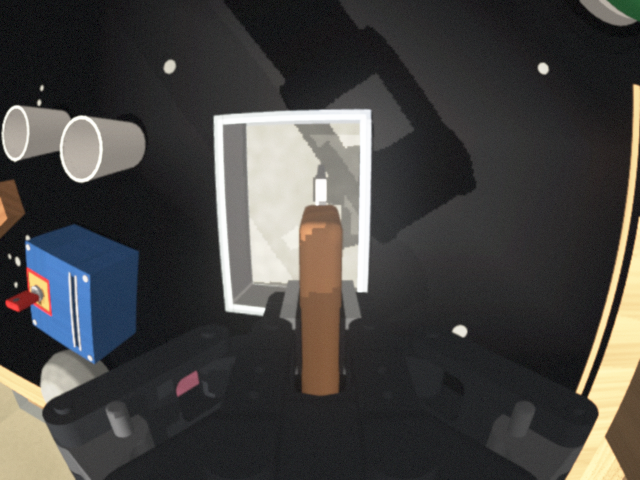

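View pics/s12.png

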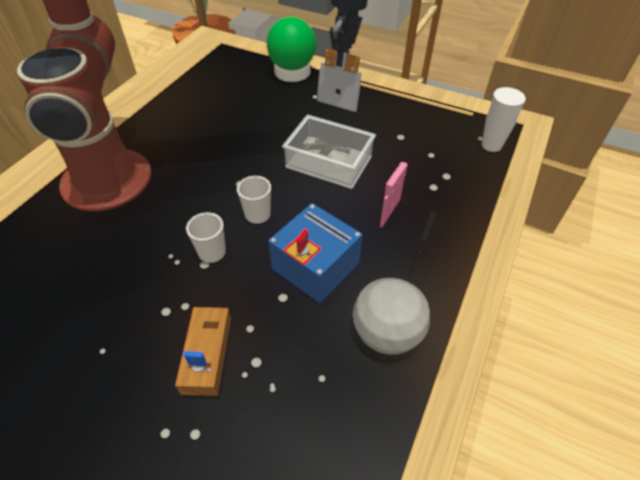

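```bash
python3 - <<'E'
from h import *
import pickle
o,p=pickle.load(open('w12.pkl','rb'))
for c in [(371,110),(369,290),(214,117),(227,311)]: print(c,wonz(o,p,*c,.07).round(4))
T=wpose(o); e=T[:3,3]+T[:3,2]*.0926; print('edge',e)
E
```

```text
(371, 110) [0.3679 0.3672 0.07  ]
(369, 290) [0.5205 0.3721 0.07  ]
(214, 117) [0.3718 0.2294 0.07  ]
(227, 311) [0.5581 0.2345 0.07  ]
edge [0.46045421 0.34164875 0.14176527]
```

carry_out --pt "0 0 -0.4 0 0 0 0" --pt "0 0 -0.6 0 0 0 0" --pt "0 0 -0.6 0 0 0 0" --pt "0 0 -0.6 0 0 0 0" --pt "0 0 -0.6 0 0 0 0" --pt "0 0 -0.6 0 0 0 0" --pt "0 0 -0.5 0 0 0 0" --pt "0 0 -0.4 0 0 0 0" --pt "0 0 -0.3 0 0 0 0" --pt "0 0 0 0 0 0 0" --pt "0 0 0 0 0 0 0"

```text
t: 24.1
tool_pos: [0.461, 0.3607, 0.1183]
tool_rot: [0.025, -3.125, 0.313]
contact_force: [0.1, 0.2, -4.0]
opening: 0.0128
```

```bash
python3 - <<'E'
from h import *
brief()
o,p=shot('wrist','w13.png'); s=shot('scene','s13.png')[1]
cv2.imwrite('pics/z13.png',np.hstack([cv2.resize(s['frame'][60:210,240:420],(400,333),interpolation=3),cv2.resize(p['frame'],(400,300))[0:300] if 0 else cv2.copyMakeBorder(cv2.resize(p['frame'],(400,300)),0,33,0,0,0)]))
E
```

```text
t 24.1 pos [0.461  0.3607 0.1183] yaw -3.1258 tilt [ 6.000e-04 -1.986e-01 -9.801e-01] q [ 0.61  0.14  1.72 -0.17  1.4  -0.93] F [ 0.1  0.2 -4. ] M [ 0.2  -0.03  0.  ] op 0.0128
```

View pics/z13.png

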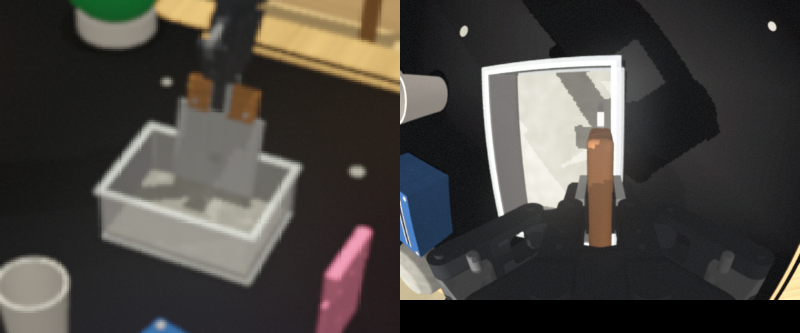

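carry_out --pt "0 0 -0.24 0 0 0 0" --pt "0 0 -0.2 0 0 0 0" --pt "0 0 -0.08 0 0 0 0" --pt "0 0 0 0 0 0 0" --pt "0 0 0 0 0 0 0"

```text
t: 24.7
tool_pos: [0.4607, 0.3605, 0.1048]
tool_rot: [0.025, -3.124, 0.314]
contact_force: [-0.2, 0.8, -3.9]
opening: 0.0126
```

carry_out --pt "0 0 -0.08 0 0 0 0" --pt "0 0 0 0 0 0 0" --pt "0 0 0 0 0 0 0"

```text
t: 25.0
tool_pos: [0.461, 0.3608, 0.1033]
tool_rot: [0.025, -3.125, 0.313]
contact_force: [0.3, 0.1, -3.5]
opening: 0.0132
```

carry_out --pt "0 0 -0.06 0 0 0 0" --pt "0 0 0 0 0 0 0" --pt "0 0 0 0 0 0 0"

```text
t: 25.3
tool_pos: [0.4612, 0.361, 0.1031]
tool_rot: [0.025, -3.125, 0.313]
contact_force: [-2.4, -0.6, 6.1]
opening: 0.0131
```

carry_out --pt "0 0 -0.06 0 0 0 0" --pt "0 0 0 0 0 0 0" --pt "0 0 0 0 0 0 0"

```text
t: 25.6
tool_pos: [0.4613, 0.3612, 0.103]
tool_rot: [0.025, -3.126, 0.313]
contact_force: [-4.8, 0.5, 10.9]
opening: 0.0131
```

carry_out --pt "0 0 0.06 0 0 0 0" --pt "0 0 0 0 0 0 0.2" --pt "0 0 0 0 0 0 0.25" --pt "0 0 0 0 0 0 0.35" --pt "0 0 0 0 0 0 0.45" --pt "0 0 0 0 0 0 0.55" --pt "0 0 0 0 0 0 0.6" --pt "0 0 0 0 0 0 0.6"

```text
t: 26.4
tool_pos: [0.4608, 0.3605, 0.1014]
tool_rot: [0.025, -3.124, 0.314]
contact_force: [0.9, 0.2, 0.5]
opening: 0.0507
```

```bash
python3 - <<'E'
from h import *
brief()
o,p=shot('wrist','w14.png'); s=shot('scene','s14.png')[1]
cv2.imwrite('pics/z14.png',np.hstack([cv2.resize(s['frame'][60:210,240:420],(400,333),interpolation=3),cv2.copyMakeBorder(cv2.resize(p['frame'],(400,300)),0,33,0,0,0)]))
E
```

```text
t 26.4 pos [0.4608 0.3605 0.1014] yaw -3.1258 tilt [-0.    -0.199 -0.98 ] q [ 0.61  0.16  1.73 -0.17  1.37 -0.93] F [0.9 0.2 0.5] M [ 0.12 -0.   -0.02] op 0.0507
```

View pics/z14.png

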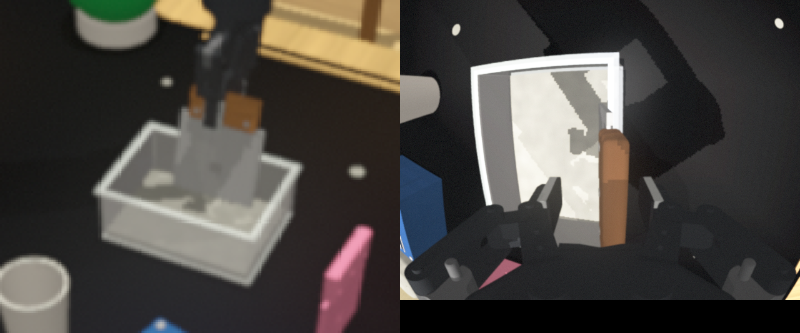

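carry_out --pt "0 0.06 0.3 0 0 0 0.6" --pt "0 0.12 0.6 0 0 0 0.6" --pt "0 0.16 0.78 0 0 0 0.6" --pt "0 0.16 0.78 0 0 0 0.6" --pt "0 0.16 0.78 0 0 0 0.6" --pt "0 0.16 0.78 0 0 0 0.6" --pt "0 0.16 0.78 0 0 0 0.6" --pt "0 0 0 0 0 0 0.6" --pt "0 0 0 0 0 0 0.6" --pt "0 0 0 0 0 0 0.6"

```text
t: 27.5
tool_pos: [0.4602, 0.3847, 0.2203]
tool_rot: [0.025, -3.123, 0.315]
contact_force: [-0.8, -0.6, -0.3]
opening: 0.0512
```

```bash
python3 - <<'E'
from h import *
brief()
o,p=shot('wrist','w15.png'); s=shot('scene','s15.png')[1]; t=shot('top','t15.png')[1]
cv2.imwrite('pics/z15.png',np.vstack([np.hstack([cv2.resize(s['frame'][60:210,240:420],(400,300),interpolation=3),cv2.resize(p['frame'],(400,300))]),np.hstack([cv2.resize(s['frame'],(400,300)),cv2.resize(t['frame'],(400,300))])]))
E
```

```text
t 27.5 pos [0.4602 0.3847 0.2203] yaw -3.1259 tilt [-0.0015 -0.1999 -0.9798] q [ 0.65  0.09  1.6  -0.16  1.57 -0.93] F [-0.8 -0.6 -0.3] M [0.1  0.02 0.01] op 0.0512
```

View pics/z15.png

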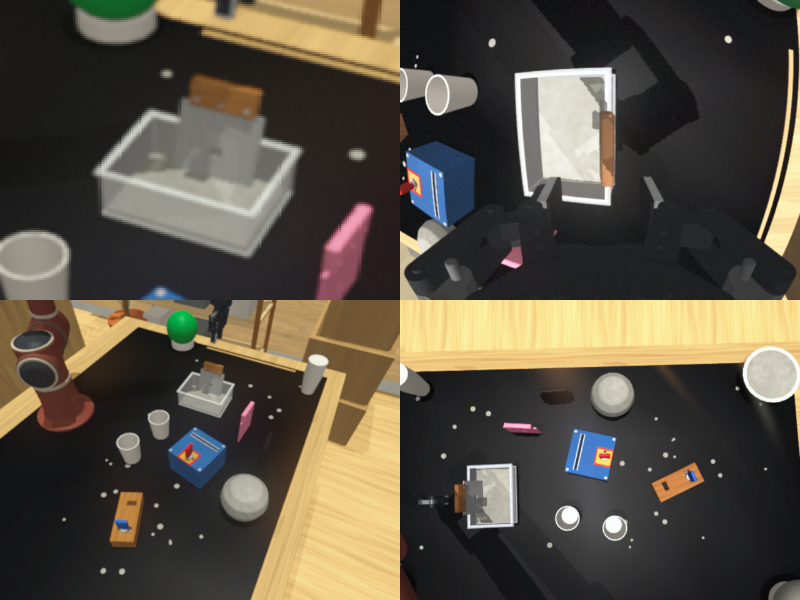

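```bash
python3 -c "
from h import *
print(ctrl.finish_job())"
```

```text
the job is handed in; nothing more can be done
None
```

I finished the job and handed it in after about 27.5 s of the 72 s allowed. No verdict came back.

- **Key:** I took the red key from the stand and pushed it fully home; the collar met the plate with about 11 N. I then turned it clockwise about 1.48 rad at the tool. The wrist moment rose from 0.05 to 0.36 N m over the last 0.09 rad, which I took as the end stop. I left the key turned. The tool turned further than the 1.30–1.35 rad I expected. I put the excess down to yaw offset and compliance, and did not measure the key's final angle. The scraper did come free afterwards, so the bolt had let go.
- **Scraper:** I drew it straight up, with about 4 N on the wrist, and lowered it blade down into the tub with a slight lean. I let go only after its edge touched the tub floor, which I felt as a clear contact force. It tilted a few millimetres and now rests against the tub's +y wall.
- **Last checks:** The final pictures show the scraper standing in the upright tub and the red key turned in the lock. The blue key, both cups and the planter look to be where they started. The gripper is clear and touching nothing, with residual forces of about 1 N or less. No check failed.

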